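Put the fid away in the touch-latch tool case

ROBOT

A 6-joint arm with a two-finger parallel gripper is mounted at the origin on the work surface. World frame = base frame: x ahead of the robot, y to its left, z up, the work surface at z = 0. Lengths are in mm, angles in degrees, forces in N, time in s.
With the tool pointing down it reaches from about 300 to 850 mm from the base axis. Payload 4.2 kg.
Tool frame: the origin (TCP) lies midway between the tips of the shut fingers; the grasp point (between the pads) lies 19 mm behind it; z points along the fingers, y is the line along which they close (so a half turn about z gives the same grasp; the last joint's range is limited). The gripper opens to 91 mm and grips with 3 to 60 N. Pads are 32 mm wide; open, the fingers measure 118 mm over their backs; the gripper's body (76 mm by 178 mm) begins 60 mm behind the grasp point.
Start: joints at [-67.838, 18.312, 89.639, -0, 72.044, -1.146], TCP at [227.516, -528.09, 213.976] pointing down, gripper open.
Joint ranges: [-177.97, 177.97], [-48.28, 115.42], [12.27, 149.76], [-77.06, 257.06], [2.81, 150.46], [-146.56, 146.56]. Speed limits (degrees/s): [147.25, 147.25, 180, 180, 180, 180].

INTERFACE

Orientations are given as [roll, pitch, yaw] about the fixed x, y, z axes, in that order (R = Rz(yaw) Ry(pitch) Rx(roll)).
In Python, from workcell import env gives the robot as it stands.
- The arm moves only by the shell command python3 -m jog 'ROWS' [FORCE]. ROWS is a JSON object of lists of equal length, an entry for each row: "jaw": the finger opening in mm, from 0 to 91.2; "slide": the shift along the tool's x, y, z in units of 30 mm (1.0 is 30 mm), a list of three; "spin": the turn about the tool's z in units of 8 degrees (1.0 is 8 degrees). In form: {"jaw": [jaw, ...], "slide": [[dx, dy, dz], ...], "spin": [spin, ...]}. A call has 1 to 10 rows; each row shifts and turns the commanded pose from where the row before left it, along the tool's axes as they then stand; what a row does not reach is not made up. A row lasts 1/10 s, in which the tool goes at most 50 mm and 8.59 degrees, less where a joint would pass 70% of its speed; a pose out of reach is approached as far as the arm can. A call is refused whole if a number of a shift passes 1 or a number of a turn 1, either way. A call with a gripper value outside its range is refused whole. The fingers move at their own pace and stop on an object; FORCE is the grip in N (left out, the last holds). Time passes only in rows, so rows that do not move let the fingers close. It gives the time, the measured TCP pose, the force, the opening and the grip force at its end, in the units of the state.
- env.state(): the state, without advancing time (a new reading comes with each control period).
- env.grab_frame(name): name is "side" or "top"; returns the picture (420x560x3 uint8, red, green, blue); there is no depth.
- env.camera_model(name): a dict with "fx", "fy", "cx", "cy" (pixels), "camera_from_world" (4x4, takes a point from world to camera coordinates). Camera axes: x right, y up, looking along -z (the intrinsics and any distortion apply to the point x, -y, -z); pixel columns grow to the right and rows downward; lengths in mm; the calibration is good to about 2 mm. A picture is of the moment at which its call begins. camera_model takes no time and is no camera call.
- env.job_done(): hands the job in; it is judged then, once.
The state is a dict: "time_s": time; "qpos": joint angles; "qvel": joint speeds; "effort": joint torques, N m; "ee_pos": TCP position; "ee_rot": TCP orientation; "force": force on the tool from outside, world axes, zero at the start; "torque": the same for the moment, N m; "gripper_width": finger opening in mm; "gripper_force": force on a finger pad.
Only numpy, scipy, OpenCV 4.12 (cv2) and the standard library are available. Lean on these libraries where they do the work, as an engineer would, in place of code of your own. Each camera call takes 0.05 s, during which the arm holds its last target. There are 200 camera calls.

TASK

Put the finished fid (the dark eight-sided wooden spike with the tapered point) away in the wooden tool case: press the lid's front edge to free its push-push latch and let it swing open, lay the fid in the larger, empty compartment without dropping it, then swing the lid down and press it until it latches again and stays shut by itself. The lid is delicate: press gently, feeling for the latch, never with more than 25 N, and leave everything else where it is.

Things in the scene. Friction and masses are not known exactly. Their poses are not given: they have to be found in the camera images.
- case: Wooden tool case fixed on the bench, 180 (x) x 226 (y) x 75 mm high, walls and floor 8 mm; origin at the centre of its underside, x from its front to its hinge side, y to its left, z up. Its top is an inset pale-wood lid, 158 x 206 x 10 mm, about flush with the rim. More than 25 N from the robot on the case or lid damages it.
- berth (a point): On the floor (z = 8 mm) of the large compartment, at x = 5, y = 40 mm of the case's frame: a good place for the fid's middle, laid along x. This compartment spans case x -82 to 82, y -25 to 105 mm; a 6 mm divider 45 mm above the bench parts it from the small one at -y with the honing stone.
- latch (a point): The latch in the middle of the inner front wall, at case x = -70, y = 0, z = 54 mm. Latch and ejector fill case x -82 to -60, y -19 to 37 mm; a steel strike under the lid's front middle (34 mm long) comes down there: keep the fid clear. The strike sits up to 1.5 mm higher or lower from case to case.
- lid (a joint): Lid angle (rad): 0 +-0.02 = shut and latched, 1.75 = fully open, leaning back a little beyond upright. Push-push latch: press the shut lid's front edge until it goes solid, let go, and a spring (1 to 3 N at the edge) swings it up in some 4 s and holds it open. Swung down and pressed until solid, it latches when let go; one more press would free it again.
- lid_press (a point): Where to press: middle of the lid's outer face, 145 mm from the hinge line, 13 mm from the front edge, unmarked; moves with the lid. The press meets a spring of 6 to 12 N; the latch works some 5 mm (varying by 1.5 mm) below the rim height and goes solid within 1.5 mm more: press slowly by feel, 15 to 18 N is enough.
- lid_hinge (a point): Middle of the lid's hinge line, at case x = 79, y = 0, z = 70 mm (axes as the case). The hinge runs along y. The lid is 10 mm thick, centred on the hinge line (outer face 5 mm off it), and reaches 158 mm from it, so when open its free edge stands about 225 mm above the bench.
- fid: The fid to put away: dark wood, 95 mm long, lying along its x axis: an eight-sided grip 26 mm across flats from x = -47 to 7 mm, then a taper from 22 to 8 mm diameter up to x = 47 mm. 60 g or so. Origin under the middle of its length at the level of its lower flat. It lies in one of three places left of the case, among the blank and the knob.
- fid_grip (a point): Point on the fid's axis inside the eight-sided grip, 15 mm behind the middle, 13 mm above its lower flat: where to grasp.
- blank: Bystander: square dark-wood turning blank, 95 x 30 x 30 mm, no taper. Origin under its centre.
- knob_turned: Bystander: turned dark-wood knob standing upright, 38 mm wide, 42 mm high. Origin under its centre.
- stone: Bystander: grey honing stone 80 x 35 x 22 mm in the case's small compartment. Origin under its centre.
- tin: Bystander: white open tin, 72 mm wide, 70 mm high. Origin under its centre.
- glue: Bystander: white glue bottle, 60 mm wide, 160 mm high. Origin under its centre.
- driver: Bystander: screwdriver lying on the bench right of the robot.
- block: Bystander: pale wood offcut 75 x 50 x 35 mm behind the case. Origin under its centre.
Things that resemble listed ones, but are neither listed nor needed, are in the scene too. Leave any red or white look-alike of the fid alone.

How it is judged:
By the outcome, as a careful person would: the job done as asked, in the order asked, and still so for the second after the job is handed in, with the robot touching nothing.
It also fails if it takes over 72 s, if anything falls off the work surface, if the arm or the gripper's body presses on something with over 40 N, if the wrist force passes 120 N, or if a joint passes its speed limit or range.

## Working session

There is one attempt and no reset: what is moved stays moved. The work goes in short steps, Python scripts to look and compute and a shell command to move; the robot and the scene stay as the last step left them, time stands still between calls to the robot, and variables do not carry over. Pictures are saved under pics/ and viewed, at most 13 in all, crops included, and the job is handed in when it is done.

```bash
ls; mkdir -p pics; cat > h.py <<'E'
import numpy as np, cv2
from workcell import env
from scipy.spatial.transform import Rotation as R
def snap(n,f):
    im=env.grab_frame(n); cv2.imwrite('pics/'+f,im[:,:,::-1]); return im
def ray(n,u,v):
    m=env.camera_model(n); T=np.array(m['camera_from_world']); 
    p=np.array([[[u,v]]],float); K=np.array([[m['fx'],0,m['cx']],[0,m['fy'],m['cy']],[0,0,1]])
    d=np.array(m.get('distortion',np.zeros(5)),float)
    x,y=cv2.undistortPoints(p,K,d)[0,0]
    Rm=T[:3,:3]; c=-Rm.T@T[:3,3]; return c,Rm.T@np.array([x,-y,-1])
def onz(n,u,v,z):
    c,d=ray(n,u,v); return c+d*(z-c[2])/d[2]
def proj(n,P):
    m=env.camera_model(n);T=np.array(m['camera_from_world']);q=T[:3,:3]@np.array(P)+T[:3,3]
    return m['cx']+m['fx']*q[0]/-q[2], m['cy']+m['fy']*(-q[1])/-q[2]
E
python3 - <<'E'
from h import *
a=snap('side','s0.png');b=snap('top','t0.png')
print(env.camera_model('top'),env.camera_model('side'));print(env.state())
E
```

```text
pics
{'fx': 438.4166869114822, 'fy': 438.4166869114822, 'cx': 278.69567542595604, 'cy': 209.44980428116102, 'camera_from_world': array([[ 2.25983257e-02, -9.99674740e-01,  1.18207309e-02,
         8.64379409e-01],
       [ 9.80633675e-01,  2.44656038e-02,  1.94316827e-01,
        -5.47239418e+02],
       [-1.94542825e-01,  7.20057185e-03,  9.80867596e-01,
        -1.28012576e+03],
       [ 0.00000000e+00,  0.00000000e+00,  0.00000000e+00,
         1.00000000e+00]])} {'fx': 435.76790442256686, 'fy': 435.76790442256686, 'cx': 280.3899824713904, 'cy': 201.32654168756994, 'camera_from_world': array([[-9.93975766e-01, -1.08876868e-01, -1.25699617e-02,
         5.11986126e+02],
       [ 5.71922751e-02, -6.13096691e-01,  7.87934953e-01,
        -6.44869033e+01],
       [-9.34944921e-02,  7.82469344e-01,  6.15630169e-01,
        -1.06518725e+03],
       [ 0.00000000e+00,  0.00000000e+00,  0.00000000e+00,
         1.00000000e+00]])}
{'time_s': 0.1, 'qpos': array([-6.78374334e+01,  1.83490857e+01,  8.96978269e+01, -5.71769186e-04,
        7.20430182e+01, -1.14504057e+00]), 'qvel': array([ 0.03656075, -0.1939471 , -0.11967484, -0.03438179,  0.02983977,
        0.08205207]), 'effort': array([ 5.97638591e-04, -4.13333416e+01, -2.32509416e+01,  7.28709321e-02,
        4.21820325e-02, -7.03099113e-05]), 'ee_pos': array([ 227.35172958, -527.67405234,  213.20400685]), 'ee_rot': array([-1.79910076e+02, -1.25359257e-03,  2.33077829e+01]), 'force': array([ 0.66276567, -0.1405414 ,  0.21920472]), 'torque': array([0.01251813, 0.01394073, 0.02834148]), 'gripper_force': 0.0, 'gripper_width': 91.17875495297632}
```

View pics/t0.png

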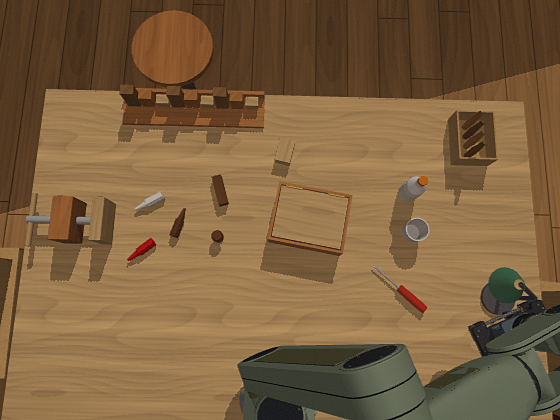

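View pics/s0.png

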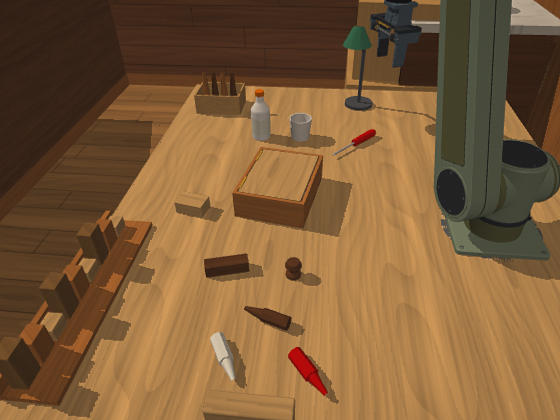

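Top view: the candidates for the fid are the dark tapered spike at (178,222), the blank at (220,190), the knob at (217,236), and the white (149,202) and red (141,250) look-alikes. I choose (178,222). The case rim corners are near (281,183), (351,195), (341,254) and (268,244).

```bash
python3 - <<'E'
from h import *
b=cv2.imread('pics/t0.png');s=cv2.imread('pics/s0.png')
# fid mask
def mask(im,x0,y0,x1,y1,thr):
    hsv=cv2.cvtColor(im,cv2.COLOR_BGR2HSV); m=np.zeros(im.shape[:2],np.uint8)
    m[y0:y1,x0:x1]=(im[y0:y1,x0:x1,2]<thr).astype(np.uint8)*255; return m
for n,im,box,t in (('top',b,(165,200,195,245),105),('side',s,(238,298,296,333),100)):
    m=mask(im,*box,t)
    c=max(cv2.findContours(m,0,2)[0],key=cv2.contourArea).reshape(-1,2).astype(float)
    print(n,len(c),cv2.contourArea(c.astype(np.float32)))
    w=np.array([onz(n,u,v,13)[:2] for u,v in c]); 
    p=np.argwhere(m>0)[:,::-1]; W=np.array([onz(n,u,v,13)[:2] for u,v in p])
    mu=W.mean(0); d=cv2.fitLine(W.astype(np.float32),cv2.DIST_L2,0,.01,.01)[:2,0]
    q=(W-mu)@d; o=(W-mu)@[-d[1],d[0]]
    print('mid',mu+d*(q.min()+q.max())/2,'len',np.ptp(q),'ang',np.degrees(np.arctan2(d[1],d[0])))
    for lo in np.linspace(q.min(),q.max(),7)[:-1]:
        k=(q>=lo)&(q<lo+16); print(round(lo),round(np.ptp(o[k]),1),end=' ')
    print()
# case rim
for p in [(281,183),(351,195),(341,254),(268,244)]: print(p,onz('top',*p,75).round(1))
A=cv2.resize(b[170:265,155:360],None,fx=3.8,fy=3.8,interpolation=cv2.INTER_CUBIC)
B=cv2.resize(s[140:340,225:335],None,fx=2,fy=2,interpolation=cv2.INTER_CUBIC)
cv2.imwrite('pics/c1.png',A)
E
```

```text
top 41 203.5
mid [501.87360826 324.54268004] len 105.02173191612046 ang -17.144848
-48 30.8 -31 30.8 -13 29.8 4 28.7 22 18.8 39 10.0 
side 67 516.0
mid [506.14275984 323.15593199] len 99.22070638605516 ang -19.457417
-42 33.7 -25 33.0 -9 32.8 8 31.3 24 20.4 41 14.1 
(281, 183) [624.7   8.9  75. ]
(351, 195) [ 592.7 -203.2   75. ]
(341, 254) [ 414. -172.   75.]
(268, 244) [438.3  43.2  75. ]
```

View pics/c1.png

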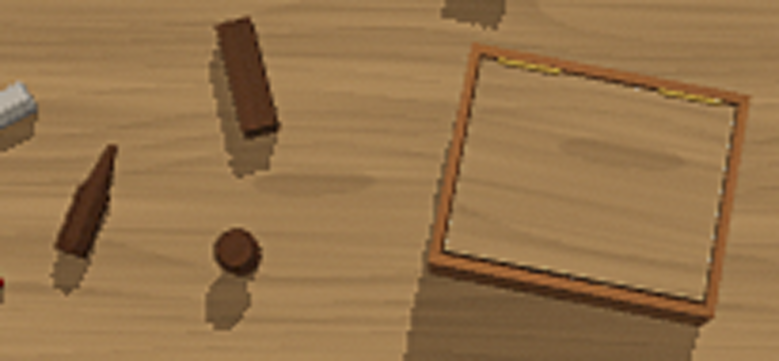

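The crop confirms the fid: a dark eight-sided grip at lower left, tapering to a tip at upper right. The blank is square with no taper, and the knob is round. The lid's brass hinges lie on the far side of the case. Next I measure the case from its rim mask.

```bash
cat >> h.py <<'E'
def to(P,yaw,xy=None):
    s=env.state(); Rt=R.from_euler('xyz',s['ee_rot'],degrees=True)
    d=Rt.inv().apply(np.array(P)-s['ee_pos'])
    a=(s['ee_rot'][2]-yaw+180)%360-180
    print('tcp',s['ee_pos'].round(1),s['ee_rot'].round(1),'slide units total',(d/30).round(2),'spin units',round(a/8,2))
E
python3 - <<'E'
from h import *
b=cv2.imread('pics/t0.png')
hsv=cv2.cvtColor(b,cv2.COLOR_BGR2HSV)
print(hsv[215:217,268:282].tolist()[0], hsv[215,300].tolist())
m=((hsv[...,1]>150)&(hsv[...,0]<13)&(hsv[...,2]>90)).astype(np.uint8)*255
m[:,:255]=0;m[:,360:]=0;m[:175]=0;m[262:]=0
lab=cv2.morphologyEx(m,cv2.MORPH_CLOSE,np.ones((3,3)))
cs,h=cv2.findContours(lab,cv2.RETR_CCOMP,2)
for c,hh in zip(cs,h[0]):
    if cv2.contourArea(c)<1500: continue
    w=np.array([onz('top',u,v,75)[:2] for u,v in c.reshape(-1,2)],np.float32)
    print(hh[3],cv2.contourArea(c),cv2.minAreaRect(w), cv2.boxPoints(cv2.minAreaRect(w)).round(0).tolist())
E
```

```text
[[17, 124, 163], [17, 124, 164], [16, 124, 169], [17, 123, 120], [14, 156, 134], [14, 165, 150], [14, 168, 152], [12, 170, 84], [17, 121, 158], [17, 118, 166], [16, 124, 163], [17, 120, 163], [16, 123, 162], [17, 120, 161]] [16, 119, 163]
```

```bash
python3 - <<'E'
from h import *
b=cv2.imread('pics/t0.png')
hsv=cv2.cvtColor(b,cv2.COLOR_BGR2HSV)
m=((hsv[...,1]>140)).astype(np.uint8)*255
m[:,:262]=0;m[:,357:]=0;m[:178]=0;m[260:]=0
m=cv2.morphologyEx(m,cv2.MORPH_CLOSE,np.ones((3,3)))
cs,h=cv2.findContours(m,cv2.RETR_CCOMP,2)
for c,hh in zip(cs,h[0]):
    if cv2.contourArea(c)<1500: continue
    w=np.array([onz('top',u,v,75)[:2] for u,v in c.reshape(-1,2)],np.float32)
    r=cv2.minAreaRect(w)
    print('hole' if hh[3]>=0 else 'outer',cv2.contourArea(c),r, cv2.boxPoints(r).round(0).tolist())
psi=np.radians(-9.5);c0=np.array([518,-81])
for f in (0,):
    pass
to([300,-100,240],81)
E
```

```text
outer 4579.5 ((519.6342163085938, -79.72581481933594), (226.61221313476562, 189.04617309570312), 80.34002685546875) [[407.0, -176.0], [594.0, -207.0], [632.0, 16.0], [445.0, 48.0]]
hole 3695.5 ((522.8103637695312, -80.3964614868164), (213.30050659179688, 165.7588348388672), 80.51934814453125) [[423.0, -172.0], [587.0, -199.0], [622.0, 11.0], [459.0, 38.0]]
tcp [ 227.4 -527.7  213.2] [-179.9   -0.    23.3] slide units total [  7.86 -12.14  -0.87] spin units -7.21
```

Case: centre (523,-80.5), yaw about -9.6°. The inner opening measures about 208 x 160 mm and the outer width 226 mm, which agree with the given sizes. Fid: middle (503,324), tip toward -18°, length about 97 mm.

```bash
python3 -m jog '{"jaw":[0,0,0,0,0,0,0,0],"slide":[[0,0,0],[0,0,0],[0,0,0],[0,0,0],[0,0,0],[0,0,0],[0,0,0],[0,0,0]],"spin":[-0.9,-0.9,-0.9,-0.9,-0.9,-0.9,-0.9,-0.84]}' && python3 -m jog '{"jaw":[0,0,0,0,0,0,0,0,0,0],"slide":[[0.9,0.3,0],[0.9,0.3,0],[0.9,0.3,0],[0.9,0.3,0],[0.9,0.3,0],[0.9,0.3,0],[0.9,0.3,0],[0.9,0.3,0],[0.9,0.3,0],[0.9,0.3,0]],"spin":[0,0,0,0,0,0,0,0,0,0]}' && python3 -c "
from h import *
to([461,-70,100],80.4)"
```

```text
time_s: 0.9
ee_pos: [227.3, -527.8, 213.5]
ee_rot: [-180.0, -0.0, 80.7]
force: [-0.2, 0.2, -0.2]
gripper_width: 30.0
gripper_force: 0.0
time_s: 1.9
ee_pos: [361.3, -275.6, 213.7]
ee_rot: [-180.0, -0.0, 80.4]
force: [0.7, 0.6, -0.1]
gripper_width: 0.4
gripper_force: 0.0
tcp [ 361.3 -275.6  213.7] [-180.    -0.    80.4] slide units total [7.31 2.14 3.79] spin units 0.0
```

```bash
python3 -m jog '{"jaw":[0,0,0,0,0,0,0,0,0,0],"slide":[[0.9,0.27,0],[0.9,0.27,0.3],[0.9,0.27,0.4],[0.9,0.27,0.5],[0.9,0.27,0.5],[0.9,0.27,0.5],[0.9,0.27,0.5],[0.9,0.25,0.5],[0.11,0,0.5],[0,0,0.1]],"spin":[0,0,0,0,0,0,0,0,0,0]}' && python3 -m jog '{"jaw":[0,0,0,0,0,0,0],"slide":[[0,0,0.15],[0,0,0.15],[0,0,0.15],[0,0,0.1],[0,0,0.06],[0,0,0.03],[0,0,0]],"spin":[0,0,0,0,0,0,0]}'
```

```text
time_s: 2.9
ee_pos: [459.7, -70.2, 98.2]
ee_rot: [-179.8, 0.0, 80.5]
force: [0.7, -0.2, 0.4]
gripper_width: 0.2
gripper_force: 0.0
time_s: 3.6
ee_pos: [460.9, -71.3, 80.8]
ee_rot: [180.0, 0.0, 80.4]
force: [-0.5, -0.1, -0.7]
gripper_width: 0.4
gripper_force: 0.0
```

```bash
python3 -m jog '{"jaw":[0,0,0,0],"slide":[[0,0,0.05],[0,0,0.05],[0,0,0.05],[0,0,0.02]],"spin":[0,0,0,0]}' && python3 -m jog '{"jaw":[0,0,0],"slide":[[0,0,0.02],[0,0,0.02],[0,0,0.02]],"spin":[0,0,0]}'
```

```text
time_s: 4.0
ee_pos: [461.0, -71.2, 75.8]
ee_rot: [180.0, 0.0, 80.4]
force: [-1.3, -0.1, 4.4]
gripper_width: 0.4
gripper_force: 2.4
time_s: 4.3
ee_pos: [460.9, -71.2, 74.3]
ee_rot: [180.0, 0.0, 80.4]
force: [-1.2, 0.3, 7.1]
gripper_width: 0.6
gripper_force: 3.2
```

```bash
python3 -m jog '{"jaw":[0,0,0],"slide":[[0,0,0.02],[0,0,0.02],[0,0,0.02]],"spin":[0,0,0]}' && python3 -m jog '{"jaw":[0,0],"slide":[[0,0,0.02],[0,0,0.02]],"spin":[0,0]}'
```

```text
time_s: 4.6
ee_pos: [460.9, -71.2, 72.7]
ee_rot: [180.0, 0.0, 80.4]
force: [-2.0, 0.9, 8.1]
gripper_width: 0.4
gripper_force: 4.1
time_s: 4.8
ee_pos: [460.9, -71.2, 71.6]
ee_rot: [180.0, 0.0, 80.4]
force: [-2.5, 0.8, 9.5]
gripper_width: 0.7
gripper_force: 4.7
```

```bash
python3 -m jog '{"jaw":[0,0],"slide":[[0,0,0.02],[0,0,0]],"spin":[0,0]}'
```

```text
time_s: 5.0
ee_pos: [460.9, -71.2, 71.0]
ee_rot: [180.0, 0.0, 80.4]
force: [-2.1, 1.2, 8.7]
gripper_width: 0.3
gripper_force: 4.5
```

```bash
python3 -m jog '{"jaw":[0,0],"slide":[[0,0,0.02],[0,0,0.02]],"spin":[0,0]}'
```

```text
time_s: 5.2
ee_pos: [460.9, -71.2, 70.0]
ee_rot: [180.0, 0.0, 80.4]
force: [-2.5, 1.3, 10.9]
gripper_width: 0.2
gripper_force: 5.2
```

```bash
python3 -m jog '{"jaw":[0,0],"slide":[[0,0,0.02],[0,0,0]],"spin":[0,0]}'
```

```text
time_s: 5.4
ee_pos: [460.9, -71.2, 69.4]
ee_rot: [180.0, 0.0, 80.4]
force: [-3.1, 1.2, 11.6]
gripper_width: 0.2
gripper_force: 5.6
```

```bash
python3 -m jog '{"jaw":[0,0],"slide":[[0,0,0.015],[0,0,0]],"spin":[0,0]}'
```

```text
time_s: 5.6
ee_pos: [460.9, -71.3, 69.2]
ee_rot: [180.0, 0.0, 80.4]
force: [-4.0, 0.5, 11.6]
gripper_width: 0.3
gripper_force: 6.0
```

```bash
python3 -m jog '{"jaw":[0,0],"slide":[[0,0,0.015],[0,0,0]],"spin":[0,0]}'
```

```text
time_s: 5.8
ee_pos: [460.9, -71.2, 68.9]
ee_rot: [180.0, 0.0, 80.4]
force: [-3.3, 0.5, 13.1]
gripper_width: 0.6
gripper_force: 6.7
```

```bash
python3 -m jog '{"jaw":[0,0],"slide":[[0,0,0.01],[0,0,0]],"spin":[0,0]}'
```

```text
time_s: 6.0
ee_pos: [460.9, -71.2, 68.7]
ee_rot: [180.0, 0.0, 80.4]
force: [-3.9, 1.0, 14.1]
gripper_width: 0.5
gripper_force: 7.1
```

```bash
python3 -m jog '{"jaw":[0,0],"slide":[[0,0,0.015],[0,0,0]],"spin":[0,0]}'
```

```text
time_s: 6.2
ee_pos: [460.9, -71.2, 68.5]
ee_rot: [180.0, 0.0, 80.4]
force: [-5.1, 1.4, 16.5]
gripper_width: 0.5
gripper_force: 8.3
```

```bash
python3 -m jog '{"jaw":[0,0],"slide":[[0,0,0.015],[0,0,0]],"spin":[0,0]}'
```

```text
time_s: 6.4
ee_pos: [460.9, -71.3, 68.3]
ee_rot: [180.0, 0.0, 80.4]
force: [-5.7, 1.4, 18.2]
gripper_width: -0.0
gripper_force: 9.1
```

```bash
python3 -m jog '{"jaw":[0,0,0,0,0,0,0,0,0,0],"slide":[[0,0,-0.1],[0,0,-0.3],[0,-0.5,-0.7],[0,-0.7,-0.8],[0.5,-0.7,-0.8],[0.9,-0.5,-0.8],[0.9,0,-0.6],[0.9,0,0],[0.9,0,0],[0.9,0,0]],"spin":[0,0,0,0,0,0,0,0,0,0]}' && python3 -m jog '{"jaw":[50,50,50,50,50,50,50,50,50,50],"slide":[[0,0,0],[0,0,0],[0,0,0],[0,0,0],[0,0,0],[0,0,0],[0,0,0],[0,0,0],[0,0,0],[0,0,0]],"spin":[-1,-1,-1,-1,-1,-1,-1,-1,-1,-1]}' && python3 -c "
from h import *
to([488.7,328.7,70],161.2)
im=snap('side','s1.png')
"
```

```text
time_s: 7.4
ee_pos: [414.9, 89.7, 189.5]
ee_rot: [180.0, -0.0, 80.4]
force: [0.2, 0.0, -0.5]
gripper_width: 0.4
gripper_force: 0.0
time_s: 8.4
ee_pos: [414.8, 88.6, 189.1]
ee_rot: [-180.0, -0.0, 160.8]
force: [0.6, -0.2, 0.5]
gripper_width: 49.9
gripper_force: 0.0
tcp [414.8  88.6 189.1] [-180.    -0.   160.8] slide units total [0.31 8.37 3.97] spin units -0.06
```

View pics/s1.png

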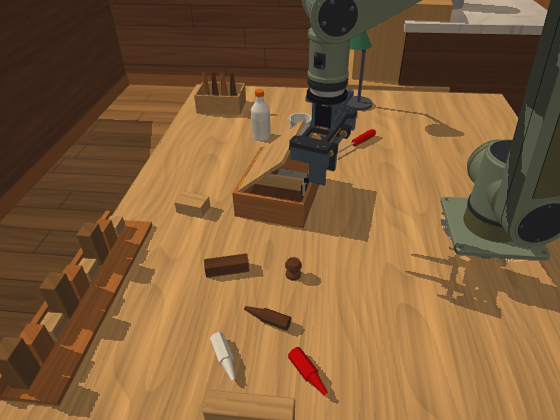

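The lid is swinging up, at (275,155), and the fid is undisturbed at (268,317). I go to hover over the fid.

```bash
python3 -m jog '{"jaw":[50,50,50,50,50,50,50,50,50,50],"slide":[[0.03,0.85,0.1],[0.03,0.85,0.2],[0.03,0.85,0.3],[0.03,0.85,0.4],[0.03,0.85,0.5],[0.03,0.85,0.5],[0.03,0.85,0.5],[0.03,0.85,0.5],[0.03,0.85,0.5],[0.04,0.72,0.47]],"spin":[-0.1,0,0,0,0,0,0,0,0,0]}' && python3 -m jog '{"jaw":[50,50,50],"slide":[[0,0,0.2],[0,0,0],[0,0,0]],"spin":[0,0,0]}'; python3 - <<'E'
from h import *
im=snap('top','t1.png');im2=snap('side','s2.png')
to([488.7,328.7,4],161.7)
A=cv2.resize(im[175:270,130:260,::-1],None,fx=4,fy=4);B=cv2.resize(im2[220:380,200:340,::-1],(332,380))
cv2.imwrite('pics/c2.png',np.hstack([cv2.resize(A,(465,380))[:,:],B]))
E
```

```text
time_s: 9.45
ee_pos: [487.5, 330.5, 69.1]
ee_rot: [-180.0, -0.0, 161.1]
force: [-0.5, 0.0, 0.5]
gripper_width: 49.9
gripper_force: 0.0
time_s: 9.75
ee_pos: [486.9, 328.4, 64.4]
ee_rot: [-180.0, -0.0, 161.2]
force: [-1.0, 0.6, -0.1]
gripper_width: 50.0
gripper_force: 0.0
tcp [487.4 328.6  65. ] [180.    0.  161.2] slide units total [-0.04  0.02  2.03] spin units -0.07
```

View pics/c2.png

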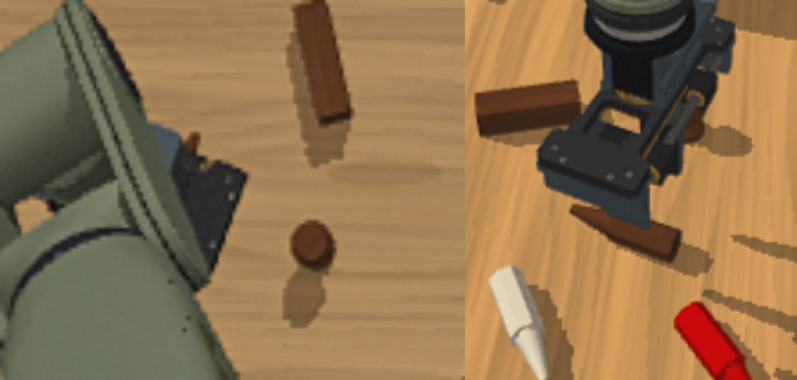

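The gripper hovers over the fid in line with it. The knob (312,245 in the crop) and the blank are clear, so I lower and grip.

```bash
python3 -m jog '{"jaw":[50,50,50,50,50,50,50],"slide":[[-0.04,0,0.45],[0,0,0.45],[0,0,0.45],[0,0,0.35],[0,0,0.2],[0,0,0.1],[0,0,0]],"spin":[-0.07,0,0,0,0,0,0]}' && python3 -m jog '{"jaw":[0,0,0,0,0,0],"slide":[[0,0,0],[0,0,0],[0,0,0],[0,0,0],[0,0,0],[0,0,0]],"spin":[0,0,0,0,0,0]}' 15
```

```text
time_s: 10.55
ee_pos: [488.2, 328.8, 3.7]
ee_rot: [-180.0, -0.0, 161.8]
force: [-0.3, 1.2, -0.9]
gripper_width: 49.8
gripper_force: 0.0
time_s: 11.15
ee_pos: [488.6, 329.1, 4.6]
ee_rot: [180.0, 0.0, 161.8]
force: [-0.9, 0.8, 2.2]
gripper_width: 26.1
gripper_force: 15.0
```

```bash
python3 -m jog '{"jaw":[0,0,0,0,0,0,0,0,0],"slide":[[0,0,-0.2],[0,0,-0.5],[0,0,-0.8],[0,0,-0.9],[0,0,-0.9],[0,0,-0.9],[0,0,-0.6],[0,0,0],[0,0,0]],"spin":[0,0,0,0,0,-0.5,-0.57,0,0]}'; python3 -c "
from h import *
to([518.9,-39.3,100],170.4)
im=snap('side','s3.png')"
```

```text
time_s: 12.05
ee_pos: [488.0, 328.6, 147.8]
ee_rot: [-180.0, -0.0, 170.3]
force: [0.2, -0.5, -1.1]
gripper_width: 25.8
gripper_force: 15.0
tcp [488.  328.6 147.8] [-180.    -0.   170.3] slide units total [ -3.09 -11.91   1.6 ] spin units -0.02
```

View pics/s3.png

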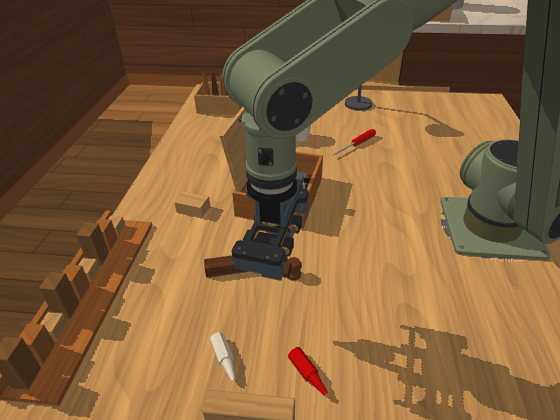

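The fid is held (the bench spot is empty) and the lid stands open near (230,150). I carry it over the compartment.

```bash
python3 -m jog '{"jaw":[0,0,0,0,0,0,0,0,0,0],"slide":[[-0.1,-0.4,0],[-0.2,-0.8,0],[-0.25,-0.9,0],[-0.25,-0.9,0],[-0.25,-0.9,0],[-0.25,-0.9,0],[-0.25,-0.9,0],[-0.25,-0.9,0],[-0.25,-0.9,0],[-0.25,-0.9,0]],"spin":[0,0,0,0,0,0,0,0,0,0]}' && python3 -m jog '{"jaw":[0,0,0,0,0,0,0,0],"slide":[[-0.25,-0.9,0],[-0.25,-0.9,0.1],[-0.25,-0.8,0.1],[-0.04,-0.6,0.2],[0,-0.31,0.2],[0,0,0.2],[0,0,0.1],[0,0,0]],"spin":[0,0,0,0,0,0,0,0]}'; python3 - <<'E'
from h import *
to([518.9,-39.3,13],170.4)
a=snap('side','s4.png');b=snap('top','t4.png')
A=cv2.resize(a[80:240,200:380,::-1],(428,380));B=cv2.resize(b[150:270,240:370,::-1],(372,343));B=cv2.copyMakeBorder(B,0,37,0,0,0)
cv2.imwrite('pics/c3.png',np.hstack([A,B]))
E
```

```text
time_s: 13.1
ee_pos: [513.1, 66.9, 147.1]
ee_rot: [-179.9, -0.1, 170.3]
force: [1.3, -0.1, -0.3]
gripper_width: 25.9
gripper_force: 15.0
time_s: 13.9
ee_pos: [519.3, -38.2, 120.5]
ee_rot: [180.0, -0.1, 170.4]
force: [-0.6, 0.3, -0.5]
gripper_width: 25.6
gripper_force: 15.0
tcp [519.3 -38.2 120.5] [ 1.800e+02 -1.000e-01  1.704e+02] slide units total [ 0.   -0.04  3.58] spin units -0.0
```

View pics/c3.png

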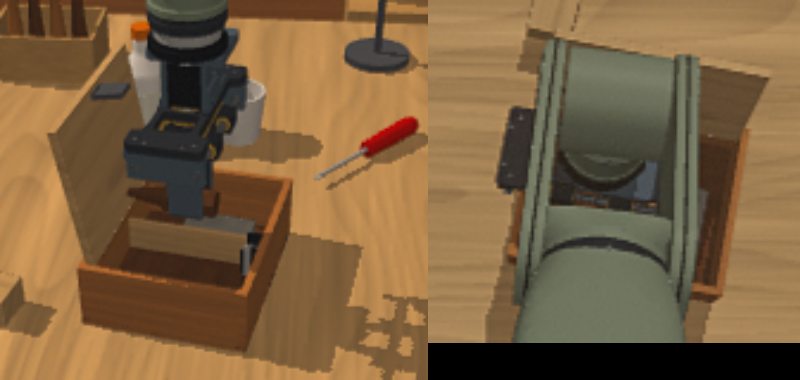

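The fid hangs over the large compartment pointing at the hinge, clear of the latch at (250,255 in the crop). The lid is fully open, with its strike at (110,90). I lower it.

```bash
python3 -m jog '{"jaw":[0,0,0,0,0,0,0,0,0,0],"slide":[[0,-0.02,0.3],[0,-0.02,0.5],[0,0,0.6],[0,0,0.6],[0,0,0.6],[0,0,0.4],[0,0,0.3],[0,0,0.1],[0,0,0],[0,0,0]],"spin":[0,0,0,0,0,0,0,0,0,0]}' && python3 -m jog '{"jaw":[0,0,0,0],"slide":[[0,0,0.05],[0,0,0.05],[0,0,0.04],[0,0,0]],"spin":[0,0,0,0]}'
```

```text
time_s: 15.0
ee_pos: [520.2, -40.1, 19.8]
ee_rot: [180.0, 0.1, 170.4]
force: [0.3, -0.9, -0.9]
gripper_width: 26.0
gripper_force: 15.0
time_s: 15.4
ee_pos: [519.6, -40.1, 15.0]
ee_rot: [-180.0, -0.0, 170.3]
force: [-0.3, 0.5, -1.5]
gripper_width: 26.2
gripper_force: 15.0
```

```bash
python3 -m jog '{"jaw":[0,0,0],"slide":[[0,0,0.03],[0,0,0.03],[0,0,0]],"spin":[0,0,0]}' && python3 -m jog '{"jaw":[0,0,0],"slide":[[0,0,0.02],[0,0,0],[0,0,0]],"spin":[0,0,0]}'
```

```text
time_s: 15.7
ee_pos: [519.6, -40.1, 13.1]
ee_rot: [-180.0, -0.0, 170.3]
force: [0.2, -0.4, -1.4]
gripper_width: 25.8
gripper_force: 15.0
time_s: 16.0
ee_pos: [519.7, -40.1, 12.6]
ee_rot: [-180.0, 0.0, 170.3]
force: [-0.0, 0.2, 0.0]
gripper_width: 25.5
gripper_force: 15.0
```

```bash
python3 -m jog '{"jaw":[0,0,0],"slide":[[0,0,0.015],[0,0,0.015],[0,0,0]],"spin":[0,0,0]}'
```

```text
time_s: 16.3
ee_pos: [519.7, -40.1, 12.6]
ee_rot: [-180.0, 0.0, 170.4]
force: [-2.3, -0.1, 6.7]
gripper_width: 26.0
gripper_force: 15.0
```

Contact with the floor: 6.7 N at the expected height. I release and rise.

```bash
python3 -m jog '{"jaw":[34,40,46,50,50,50],"slide":[[0,0,-0.01],[0,0,0],[0,0,0],[0,0,0],[0,0,0],[0,0,0]],"spin":[0,0,0,0,0,0]}' && python3 -m jog '{"jaw":[50,50,50,50,50,50,50,50,50,50],"slide":[[0,0,-0.1],[0,0,-0.4],[0,0,-0.8],[0,0,-0.9],[0,0,-1],[0,0,-1],[0,0,-1],[0,0,-1],[0,0,-1],[0,0,-1]],"spin":[0,0,0,0,0,0,0,0,0,0]}'&& python3 -m jog '{"jaw":[0,0,0,0,0,0,0,0,0,0],"slide":[[0,0,-0.5],[0,0,0],[0,0,0],[0,0,0],[0,0,0],[0,0,0],[0,0,0],[0,0,0],[0,0,0],[0,0,0]],"spin":[1,1,1,1,1,1,1,1,1,1]}'; python3 - <<'E'
from h import *
a=snap('side','s5.png')
cv2.imwrite('pics/c4.png',cv2.resize(a[60:260,180:400,::-1],(660,600)))
ux=np.array([np.cos(np.radians(-9.6)),np.sin(np.radians(-9.6))]);uy=np.array([-ux[1],ux[0]])
for x in (140,):
  P=np.array([523,-80.5])+x*ux; print(P); to([*P,265],80.4)
for z in (225,):
  for y in(-103,103):
    print(proj('side',[*(np.array([523,-80.5])+(79+28)*ux+y*uy),225]))
E
```

```text
time_s: 16.9
ee_pos: [519.6, -40.1, 12.0]
ee_rot: [-180.0, -0.0, 170.4]
force: [-0.8, -0.3, -0.3]
gripper_width: 50.2
gripper_force: 0.0
time_s: 17.9
ee_pos: [519.2, -40.0, 260.5]
ee_rot: [180.0, 0.1, 170.3]
force: [1.0, 0.3, -0.2]
gripper_width: 49.8
gripper_force: 0.0
time_s: 18.9
ee_pos: [519.3, -40.0, 274.1]
ee_rot: [179.9, 0.0, 90.0]
force: [0.5, -0.2, -0.5]
gripper_width: 0.7
gripper_force: 0.0
[ 661.03944519 -103.84762454]
tcp [519.4 -40.  274.1] [179.9   0.   89.8] slide units total [-2.11  4.73  0.31] spin units 1.18
(np.float64(251.07017500567613), np.float64(98.0178026618619))
(np.float64(221.530184362692), np.float64(135.92697207799327))
```

View pics/c4.png

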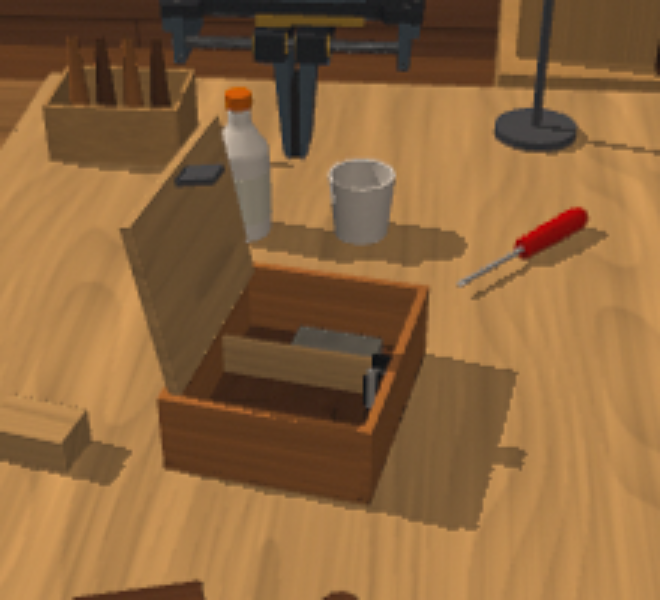

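The lid stands fully open, its top corners within 2 px of prediction. The stone and divider are in place, and the fid is hidden behind the near wall. Next I go behind the lid, above its edge.

```bash
python3 -m jog '{"jaw":[0,0,0,0,0,0,0,0,0,0],"slide":[[0,0,0],[0,0,0],[-0.2,0.5,0],[-0.3,0.7,0],[-0.3,0.7,0],[-0.3,0.7,0],[-0.3,0.7,0],[-0.2,0.6,0],[0,0.2,0],[0,0,0]],"spin":[0.6,0.58,0,0,0,0,0,0,0,0]}'; python3 -c "
from h import *
to([661,-103.8,205],80.4)"
```

```text
time_s: 19.95
ee_pos: [633.6, -106.8, 273.0]
ee_rot: [-180.0, -0.0, 81.0]
force: [-0.5, 0.7, 0.2]
gripper_width: 0.6
gripper_force: 0.0
tcp [ 633.6 -106.8  273. ] [-180.   -0.   81.] slide units total [0.24 0.89 2.27] spin units 0.07
```

```bash
python3 -m jog '{"jaw":[0,0,0,0,0,0,0,0,0],"slide":[[0.1,0.3,0],[0.1,0.3,0],[0.04,0.29,0],[0,0,0.2],[0,0,0.6],[0,0,0.7],[0,0,0.6],[0,0,0.17],[0,0,0]],"spin":[0.07,0,0,0,0,0,0,0,0]}' && python3 -m jog '{"jaw":[0,0,0,0,0,0],"slide":[[0,-0.15,0],[0,-0.15,0],[0,-0.15,0],[0,-0.15,0],[0,-0.15,0],[0,-0.15,0]],"spin":[0,0,0,0,0,0]}'; python3 -c "
from h import *
a=snap('side','s6.png');b=snap('top','t6.png')
cv2.imwrite('pics/c5.png',np.hstack([cv2.resize(a[60:240,180:360,::-1],(400,400)),cv2.resize(b[150:270,240:360,::-1],(400,400))]))"
```

```text
time_s: 20.85
ee_pos: [660.5, -104.1, 204.0]
ee_rot: [-179.9, 0.0, 80.4]
force: [-0.3, 0.3, 0.3]
gripper_width: 0.3
gripper_force: 0.0
time_s: 21.45
ee_pos: [634.4, -99.7, 205.5]
ee_rot: [179.9, 0.0, 80.3]
force: [1.1, -0.9, 1.0]
gripper_width: 0.5
gripper_force: 0.6
```

View pics/c5.png

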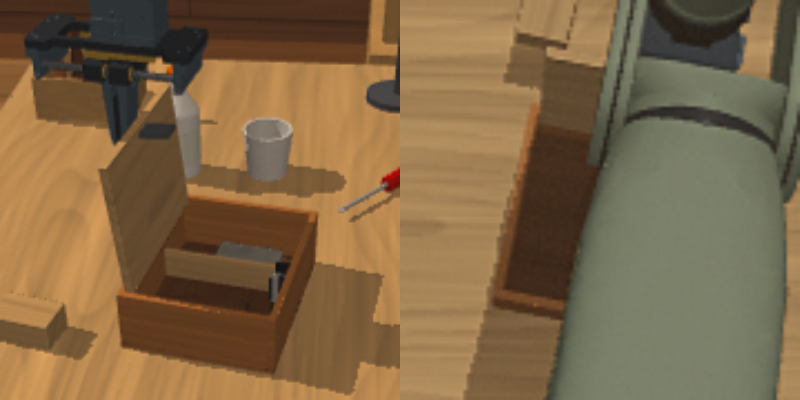

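The fingers have met the back of the lid and started it down, so I sweep it along the arc.

```bash
python3 -m jog '{"jaw":[0,0,0,0,0,0,0,0,0,0],"slide":[[0,-0.19,-0.05],[0,-0.19,-0.05],[0,-0.19,-0.05],[0,-0.18,-0.02],[0,-0.18,0],[0,-0.18,0],[0,-0.18,0],[0,-0.18,0.02],[0,-0.18,0.03],[0,-0.18,0.03]],"spin":[0,0,0,0,0,0,0,0,0,0]}' && python3 -m jog '{"jaw":[0,0,0,0,0,0,0,0],"slide":[[0,-0.15,0.03],[0,-0.15,0.03],[0,-0.15,0.04],[0,-0.15,0.04],[0,-0.15,0.05],[0,-0.15,0.05],[0,-0.15,0.06],[0,-0.15,0.07]],"spin":[0,0,0,0,0,0,0,0]}'
```

```text
time_s: 22.55
ee_pos: [579.8, -90.4, 207.6]
ee_rot: [180.0, 0.0, 80.3]
force: [1.1, -0.1, -1.4]
gripper_width: 0.7
gripper_force: 0.5
time_s: 23.35
ee_pos: [544.5, -84.4, 196.5]
ee_rot: [180.0, 0.0, 80.3]
force: [0.8, 0.3, -0.8]
gripper_width: 0.5
gripper_force: 0.5
```

```bash
python3 -m jog '{"jaw":[0,0,0,0,0,0,0],"slide":[[0,-0.15,0.07],[0,-0.15,0.08],[0,-0.15,0.09],[0,-0.15,0.1],[0,-0.14,0.1],[0,-0.14,0.11],[0,-0.14,0.11]],"spin":[0,0,0,0,0,0,0]}' && python3 -m jog '{"jaw":[0,0,0,0,0,0,0,0],"slide":[[0,-0.13,0.11],[0,-0.12,0.11],[0,-0.12,0.11],[0,-0.11,0.12],[0,-0.11,0.12],[0,-0.1,0.12],[0,-0.1,0.12],[0,-0.1,0.12]],"spin":[0,0,0,0,0,0,0,0]}'; python3 -c "
from h import *
a=snap('side','s7.png')
cv2.imwrite('pics/c6.png',cv2.resize(a[60:240,180:360,::-1],(500,500)))"
```

```text
time_s: 24.05
ee_pos: [514.3, -79.2, 176.5]
ee_rot: [180.0, 0.0, 80.3]
force: [1.7, -0.5, 0.9]
gripper_width: 0.4
gripper_force: 0.5
time_s: 24.85
ee_pos: [488.1, -74.8, 148.6]
ee_rot: [180.0, 0.0, 80.3]
force: [0.6, -0.6, 0.1]
gripper_width: 0.5
gripper_force: 0.5
```

View pics/c6.png

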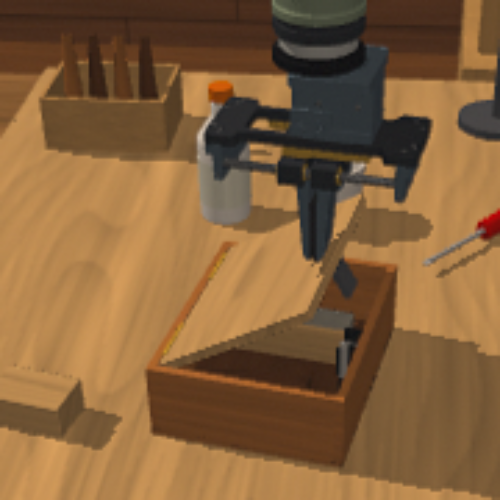

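The lid is following the fingertips at about 30° (tip at (318,258) in the crop). I continue down.

```bash
python3 -m jog '{"jaw":[0,0,0,0,0,0,0],"slide":[[0,-0.08,0.11],[0,-0.07,0.11],[0,-0.07,0.11],[0,-0.06,0.11],[0,-0.06,0.11],[0,-0.06,0.1],[0,-0.06,0.1]],"spin":[0,0,0,0,0,0,0]}' && python3 -m jog '{"jaw":[0,0,0,0,0,0,0,0],"slide":[[0,-0.05,0.11],[0,-0.05,0.1],[0,-0.04,0.1],[0,-0.04,0.1],[0,-0.04,0.1],[0,-0.04,0.1],[0,-0.03,0.1],[0,-0.03,0.1]],"spin":[0,0,0,0,0,0,0,0]}' && python3 -m jog '{"jaw":[0,0,0,0,0,0,0],"slide":[[0,-0.02,0.1],[0,-0.02,0.09],[0,-0.02,0.09],[0,-0.02,0.08],[0,-0.02,0.06],[0,0,0.04],[0,0,0]],"spin":[0,0,0,0,0,0,0]}'
```

```text
time_s: 25.6
ee_pos: [474.6, -72.5, 126.1]
ee_rot: [180.0, 0.0, 80.3]
force: [0.9, 0.1, 0.5]
gripper_width: 0.7
gripper_force: 0.4
time_s: 26.4
ee_pos: [465.2, -70.9, 101.8]
ee_rot: [180.0, 0.0, 80.3]
force: [0.8, 0.6, 0.5]
gripper_width: 0.6
gripper_force: 0.5
time_s: 27.1
ee_pos: [461.9, -70.3, 88.0]
ee_rot: [-180.0, 0.0, 80.3]
force: [0.3, 0.0, 1.4]
gripper_width: 0.7
gripper_force: 0.4
```

```bash
python3 -m jog '{"jaw":[0,0,0,0,0,0],"slide":[[0,0,0.05],[0,0,0.05],[0,0,0.05],[0,0,0.05],[0,0,0.05],[0,0,0.05]],"spin":[0,0,0,0,0,0]}' && python3 -m jog '{"jaw":[0,0,0,0],"slide":[[0,0,0.03],[0,0,0.03],[0,0,0.03],[0,0,0.02]],"spin":[0,0,0,0]}'
```

```text
time_s: 27.7
ee_pos: [461.9, -70.3, 79.1]
ee_rot: [-180.0, 0.0, 80.3]
force: [-2.2, 0.4, 2.7]
gripper_width: 0.5
gripper_force: 1.5
time_s: 28.1
ee_pos: [461.8, -70.3, 75.9]
ee_rot: [-179.9, 0.0, 80.4]
force: [-3.7, 0.4, 5.4]
gripper_width: 0.4
gripper_force: 2.6
```

```bash
python3 -m jog '{"jaw":[0,0,0],"slide":[[0,0,0.02],[0,0,0.02],[0,0,0.02]],"spin":[0,0,0]}'
```

```text
time_s: 28.4
ee_pos: [461.8, -70.3, 74.2]
ee_rot: [-179.9, 0.0, 80.3]
force: [-4.0, 1.0, 7.3]
gripper_width: -0.0
gripper_force: 3.3
```

```bash
python3 -m jog '{"jaw":[0,0,0,0],"slide":[[0,0,0.02],[0,0,0.02],[0,0,0.02],[0,0,0.02]],"spin":[0,0,0,0]}'
```

```text
time_s: 28.8
ee_pos: [461.7, -70.3, 72.1]
ee_rot: [-179.9, 0.0, 80.4]
force: [-4.6, 0.7, 8.9]
gripper_width: 0.3
gripper_force: 4.5
```

```bash
python3 -m jog '{"jaw":[0,0,0],"slide":[[0,0,0.02],[0,0,0.02],[0,0,0.02]],"spin":[0,0,0]}'
```

```text
time_s: 29.1
ee_pos: [461.8, -70.3, 70.5]
ee_rot: [-180.0, 0.0, 80.3]
force: [-4.7, 0.7, 10.1]
gripper_width: 0.3
gripper_force: 4.9
```

```bash
python3 -m jog '{"jaw":[0,0],"slide":[[0,0,0.02],[0,0,0.01]],"spin":[0,0]}'
```

```text
time_s: 29.3
ee_pos: [461.7, -70.3, 69.6]
ee_rot: [-180.0, 0.0, 80.4]
force: [-4.9, 1.2, 11.9]
gripper_width: 0.7
gripper_force: 5.3
```

```bash
python3 -m jog '{"jaw":[0,0],"slide":[[0,0,0.02],[0,0,0.01]],"spin":[0,0]}'
```

```text
time_s: 29.5
ee_pos: [461.8, -70.3, 68.9]
ee_rot: [-180.0, 0.0, 80.3]
force: [-4.8, 0.7, 12.8]
gripper_width: 0.2
gripper_force: 6.6
```

```bash
python3 -m jog '{"jaw":[0,0],"slide":[[0,0,0.015],[0,0,0]],"spin":[0,0]}'
```

```text
time_s: 29.7
ee_pos: [461.8, -70.3, 68.7]
ee_rot: [-180.0, 0.0, 80.4]
force: [-5.2, -0.3, 13.1]
gripper_width: 0.4
gripper_force: 6.8
```

```bash
python3 -m jog '{"jaw":[0,0],"slide":[[0,0,0.015],[0,0,0]],"spin":[0,0]}'
```

```text
time_s: 29.9
ee_pos: [461.8, -70.3, 68.4]
ee_rot: [-180.0, 0.0, 80.3]
force: [-6.8, 0.5, 14.1]
gripper_width: 0.6
gripper_force: 7.3
```

```bash
python3 -m jog '{"jaw":[0,0],"slide":[[0,0,0.015],[0,0,0]],"spin":[0,0]}'
```

```text
time_s: 30.1
ee_pos: [461.8, -70.3, 68.1]
ee_rot: [-180.0, 0.0, 80.3]
force: [-6.7, 2.3, 16.3]
gripper_width: 0.7
gripper_force: 8.5
```

```bash
python3 -m jog '{"jaw":[0,0],"slide":[[0,0,0.01],[0,0,0]],"spin":[0,0]}'
```

```text
time_s: 30.3
ee_pos: [461.8, -70.3, 68.0]
ee_rot: [-180.0, 0.0, 80.4]
force: [-7.5, 0.5, 18.4]
gripper_width: 0.1
gripper_force: 9.2
```

It is solid at the same depth as before, so I let go gently and back away.

```bash
python3 -m jog '{"jaw":[0,0,0,0,0,0,0,0,0,0],"slide":[[0,0,-0.05],[0,0,-0.1],[0,0,-0.15],[0,0,-0.3],[0,-0.2,-0.6],[-0.3,-0.5,-0.8],[-0.7,-0.6,-0.8],[-0.9,-0.6,-0.8],[-0.9,-0.6,-0.5],[-0.9,-0.6,0]],"spin":[0,0,0,0,0,0,0,0,0,0]}' && python3 -m jog '{"jaw":[0,0,0,0,0,0,0,0,0,0],"slide":[[-0.9,-0.3,0],[-0.9,-0.3,0],[-0.9,-0.3,0],[-0.9,-0.3,0],[-0.9,-0.3,0],[-0.9,-0.3,0],[-0.6,0,0],[-0.3,0,0],[0,0,0],[0,0,0]],"spin":[0,0,0,0,0,0,0,0,0,0]}'; python3 -c "
from h import *
a=snap('side','s8.png');b=snap('top','t8.png')
cv2.imwrite('pics/c7.png',np.hstack([cv2.resize(a[60:360,180:400,::-1],(360,490)),cv2.resize(b[150:290,130:380,::-1],(440,246))[list(range(246))+[0]*244]]))"
```

```text
time_s: 31.3
ee_pos: [353.2, -166.0, 192.1]
ee_rot: [179.6, 0.1, 80.4]
force: [-0.7, -1.2, -0.7]
gripper_width: 0.6
gripper_force: 0.0
time_s: 32.3
ee_pos: [267.3, -341.0, 189.4]
ee_rot: [180.0, -0.0, 80.4]
force: [-0.1, 0.3, -0.6]
gripper_width: 0.4
gripper_force: 0.0
```

View pics/c7.png

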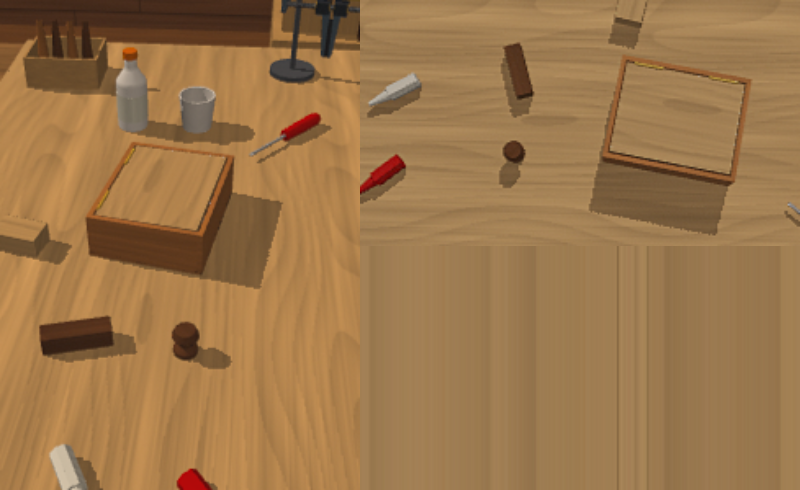

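The lid is flush and still shut 1.8 s after release (side crop (165,188), top crop (678,118)). The fid's spot on the bench is empty, and the bystanders in view are where they were. I check once more that the lid isn't creeping, then hand in.

```bash
python3 -m jog '{"jaw":[0,0,0,0,0,0,0,0,0,0],"slide":[[0,0,0],[0,0,0],[0,0,0],[0,0,0],[0,0,0],[0,0,0],[0,0,0],[0,0,0],[0,0,0],[0,0,0]],"spin":[0,0,0,0,0,0,0,0,0,0]}' >/dev/null; python3 -c "
from h import *
a=snap('side','s9.png')[:,:,::-1].astype(int);o=cv2.imread('pics/s8.png').astype(int);z=cv2.imread('pics/s0.png').astype(int)
s=np.s_[140:225,230:330]
d,e=np.abs(a-o)[s].max(),np.abs(a-z)[s].mean();print(d,e)
if d<40: print(env.job_done())"
```

```text
6 1.4325098039215687
the job is handed in; nothing more can be done
None
```

The fid was laid in the large compartment, the lid is shut and latched, staying shut on its own for about 3 s before I handed the job in. The highest press reading was about 20 N, and the job took about 33 s. The lid hid the fid in the final pictures, so its resting place rests on floor contact felt at the expected height before release.

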